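# Snap the lid onto the open specimen jar

### The arm

A 6-joint arm with a two-finger parallel gripper is mounted at the origin on the work surface. World frame = base frame: x ahead of the robot, y to its left, z up, the work surface at z = 0. Lengths are in m, angles in rad, forces in N, time in s.
With the tool pointing down it reaches from about 0.35 to 0.775 m from the base axis. Payload 7.3 kg.
Tool frame: the origin (TCP) lies at the very end of the fingers, on their centre line; the grasp point (between the pads) lies grip_point_offset behind it (grip_point_offset is the distance from the TCP to the grasp point, in m); z points along the fingers, y is the direction in which the jaws open and shut (so a half turn about z gives the same grasp; the last joint's range is limited). The gripper opens to 92 mm and grips with 3 to 60 N. Pads are 19 mm wide; open, the fingers measure 130 mm over their backs; the gripper's body (75 mm by 190 mm) begins 47 mm behind the grasp point.
Start: joints at [1.188, 0.342, 1.524, -0, 1.275, -0.146], TCP at [0.123, 0.51, 0.205] pointing down, gripper open.
Joint ranges: [-2.53, 2.53], [-0.77, 2.02], [0.04, 2.7], [-1, 4.14], [0.28, 2.66], [-3.11, 3.11]. Speed limits (rad/s): [2.57, 2.57, 3.14, 3.14, 3.14, 3.14].

### API

Orientations are given as [roll, pitch, yaw] about the fixed x, y, z axes, in that order (R = Rz(yaw) Ry(pitch) Rx(roll)).
In Python, from cell import * gives the robot as it stands.
- The arm moves only by the shell command python3 -m inch 'ROWS' [OPENING] [FORCE]. ROWS is JSON, a list that holds one entry, the list of rows, each a list of 4 numbers: the shift along the tool's x, y, z in mm, then the turn about the tool's z in rad. In form: [[[x, y, z, roll], ...]]. A call has 1 to 10 rows; each row shifts and turns the commanded pose from where the row before left it, along the tool's axes as they then stand; what a row does not reach is not made up. A row lasts 1/8 s, in which the tool goes at most 62.5 mm and 10.7 degrees, less where a joint would pass 70% of its speed; a pose out of reach is approached as far as the arm can. A call with a gripper value outside its range is refused whole. OPENING is the closure, from -1 (fully open) to 1 (shut), set as the call begins (- or left out, the last holds). The fingers move at their own pace and stop on an object; FORCE is the grip in N (left out, the last holds). Time passes only in rows, so rows that do not move let the fingers close. It gives the time, the measured TCP pose, the force and the opening at its end, in the units of the state.
- observe(): the state, without advancing time (a new reading comes with each control period).
- read_camera(name): name is "scene" or "top" or "wrist"; returns a dict with "img" (420x560x3 uint8, blue, green, red), "fx", "fy", "cx", "cy" (pixels), "k1" (the pictures are not rectified: a ray, as slopes to the right and down, at radius r is drawn at 1 + k1 r^2 times it, then the intrinsics apply), "eye" and "rotation" of the camera in the world; the wrist camera has in their place "T_tool_cam" (4x4, takes a point from camera to tool coordinates, whose origin is the TCP and whose axes are the flange's). Camera axes: x right, y down, z forward; pixel columns grow to the right and rows downward; lengths in m; the calibration is good to about 2 mm. A picture is of the moment at which its call begins: read the wrist's pose just before it. There is no depth.
- hand_in(): hands the job in, once; it reports no verdict.
Trained networks look in the newest picture that a camera, given by its name, has taken for a name from the list of things; names that differ only in an ending like _2 or _b are one class to them, and where a whole thing is asked for, a point or a joint stands for the part that bears it (a point fixed in the world has none). Each returns a list of dicts, best first, with "conf" (0 to 1); they miss things now and then, are a little off and sometimes report something else, mostly with a low value. They report only what shows in the picture. A call takes as long as a camera call. They do not tell look-alikes from the thing itself.
- boxes_of(camera, label): "at" ([row, column] in pixels, amid what is visible of it).
- place_of(camera, label): "at" ([row, column] in pixels: a listed point, or the origin of a listed thing).
The state is a dict: "time": time; "qpos": joint angles; "qvel": joint speeds; "joint_efforts": joint torques, N m; "tool_pos": TCP position; "tool_rot": TCP orientation; "contact_force": force on the tool from outside, world axes, zero at the start; "torque": the same for the moment, N m; "opening": finger opening in m.
Only numpy, scipy, OpenCV 4.12 (cv2) and the standard library are available. Lean on these libraries where they do the work, as an engineer would, in place of code of your own. Each camera call takes 0.05 s, during which the arm holds its last target. There are 200 camera calls.

### The job

Close the open specimen jar in the rack: pick up the lid that fits it (the larger of the two lids on the bench), set it squarely on the jar's neck and press it straight down until it snaps over the lugs, then keep pressing until it is fully home on the rim. Finish while still holding it: the gripper keeps bearing down firmly on the lid with a push of about 10 N, and does not let go, so that the tamper seal can be put on. Leave the jar standing in its well, and do not disturb the two closed jars, the small lid or the cassette.

Things in the scene. Friction and masses are not known exactly. Their poses are not given: they have to be found in the camera images.
- lid: The lid to fit: round blue plastic snap lid, 54 mm across, 16.5 mm tall, 20 g, lying right way up on the bench. Origin at the centre of its open underside, z up through its closed top, x towards its thumb tab. It can be gripped across its skirt along its y, 54 mm wide. Inside 13.5 mm deep and 46 mm wide, with an inward lip 2 mm tall at the foot that leaves a 42.4 mm opening.
- lid_top (a point): Centre of the lid's top face, 16.5 mm above the lid's origin; its outer edge is raised by 1 mm. Set on the jar's neck, the lid first rests on the lugs, its top about 12 mm above the jar's rim; fully home its top is 3 mm above the rim.
- jar: The open jar: white plastic, 46 mm across up to 56 mm, then a neck 39.6 mm across up to the rim at 76 mm. It stands loose in a well of the rack (22 mm deep, 2 mm wider than the jar, floor 8 mm above the bench). Origin at the centre of its underside, z up. With the lid fully home the lid's origin is 62.5 mm above the jar's.
- jar_rim (a point): Centre of the open jar's mouth, level with the rim, 76 mm above the jar's origin.
- rack: Grey plastic rack fixed to the bench, 86 x 250 x 30 mm, with three round wells in a row along its y, 80 mm apart, the middle one at its centre. Origin at the centre of its underside. The open jar stands in any one of the wells, the closed jars in the other two.
- closed_jar_a: A closed jar, the same kind as the open one with its 54 mm blue lid on; 79 mm tall over all; bystander in the rack. Origin at the centre of its underside.
- closed_jar_b: The other closed jar in the rack, alike; bystander. Origin at the centre of its underside.
- small_lid: A smaller lid of the same look, 38 mm across and 13 mm tall, for another kind of jar; bystander on the bench. Origin at the centre of its underside.
- cassette: Orange tissue cassette with a wax block, 40 x 28 x 11 mm, lying on the bench beyond the rack; bystander. Origin at the centre of its underside.
- lid_tab (a point): Tip of the lid's thumb tab: 36 mm from the lid's axis along its +x, 14 mm above its underside. The tab is 14 mm wide and 3 mm thick and stands out 9 mm beyond the skirt, just below the top.
- jar_lugs (a point): On the jar's axis, 68 mm above its origin, amid six sprung round-backed snap lugs standing out from the neck to 45.6 mm across. Pushed over them, the lid resists with up to about 8 to 14 N within the first 3 mm, then the force drops away and it snaps down, some 9 mm in all, until its top sits on the rim. The jar weighs about 0.2 kg and may hop a few mm up into a held lid at the click.
Things that resemble listed ones, but are neither listed nor needed, are in the scene too. What is shaped like the lid but red or turquoise is not meant.

How it is judged:
By the outcome, as a careful person would: the job done as asked, in the order asked, and still so for the second after the job is handed in, while the arm keeps its last pose, push and grip.
It also fails if it takes over 48 s, if anything falls off the work surface, if the arm or the gripper's body presses on something with over 40 N, if the wrist force passes 120 N, or if a joint passes its speed limit or range.

## Working session

There is one attempt and no reset: what is moved stays moved. The work goes in short steps, Python scripts to look and compute and a shell command to move; the robot and the scene stay as the last step left them, time stands still between calls to the robot, and variables do not carry over. Pictures are saved under pics/ and viewed, about 8 in all and at most 12, crops included, and the job is handed in when it is done.

```bash
mkdir -p pics
cat > h.py <<'E'
from cell import *
import numpy as np, cv2
from scipy.spatial.transform import Rotation as R
def ray(c,rc,T=None):
    K=np.array([[c["fx"],0,c["cx"]],[0,c["fy"],c["cy"]],[0,0,1.]])
    p=cv2.undistortPoints(np.array([[[rc[1],rc[0]]]],float),K,np.array([c["k1"],0,0,0,0.]))[0,0] 
    d=np.array([p[0],p[1],1.])
    if "eye" in c: return np.array(c["eye"]),np.array(c["rotation"])@d
    return T[:3,3],T[:3,:3]@d
def pose(s):
    T=np.eye(4);T[:3,:3]=R.from_euler('xyz',s["tool_rot"]).as_matrix();T[:3,3]=s["tool_pos"];return T
def onz(c,rc,z,T=None):
    o,d=ray(c,rc,T); return o+d*(z-o[2])/d[2]
E
python3 - <<'E'
from h import *
import cell
s=observe();print({k:np.round(v,3).tolist() for k,v in s.items()}); print([n for n in dir(cell) if 'grip' in n], globals().get('grip_point_offset'))
for n in("scene","top"):
    c=read_camera(n);cv2.imwrite(f"pics/{n}0.png",c["img"]);print(n,c["eye"],np.round(c["rotation"],3).tolist(),c["fx"])
    for l in("lid","lid_top","lid_tab","jar","jar_rim","small_lid","closed_jar_a","cassette","rack"):
        z={"lid_top":.0165,"lid_tab":.014,"jar_rim":.084,"jar":.008,"closed_jar_a":.008}.get(l,0)
        for r in place_of(n,l)[:5]: print(l,np.round(r["at"],1),round(r["conf"],2),np.round(onz(c,r["at"],z),4))
E
```

```text
{'time': 0.0, 'qpos': [1.188, 0.343, 1.525, 0.0, 1.275, -0.146], 'qvel': [0.001, -0.0, 0.0, -0.0, -0.002, -0.0], 'joint_efforts': [-0.0, -43.125, -24.422, 0.072, 0.056, -0.0], 'tool_pos': [0.123, 0.51, 0.204], 'tool_rot': [-3.14, -0.0, 2.905], 'contact_force': [-0.424, -0.194, 0.174], 'torque': [-0.017, -0.035, -0.038], 'opening': 0.092}
['grip_point_offset'] 0.0188
scene [ 1.14726794 -0.10013414  0.98561645] [-2.577, 0.01, 1.445] 477.7528554455158Traceback (most recent call last):
  File "<stdin>", line 8, in <module>
  File "h.py", line 13, in onz
    o,d=ray(c,rc,T); return o+d*(z-o[2])/d[2]
                                         ~^^^
IndexError: invalid index to scalar variable.
```

View pics/scene0.png

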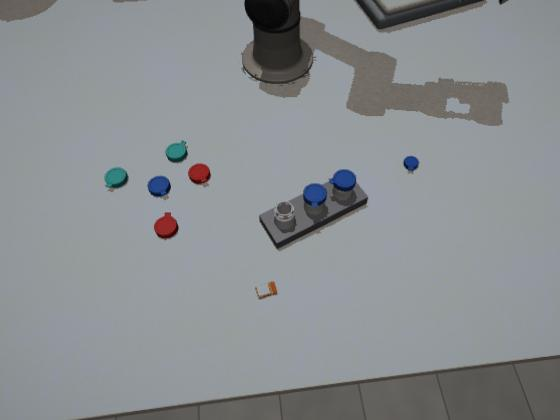

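The scene picture shows the blue 54 mm candidate at about (186,159), the open jar at (213,285), the small blue lid at (162,411), the closed jars at (195,315) and (181,344), and red and turquoise look-alikes around the lid. The camera rotation is given as rpy, so I'm fixing the helper.

```bash
sed -i 's/np.array(c\["rotation"\])@d/R.from_euler("xyz",c["rotation"]).as_matrix()@d/' h.py
python3 - <<'E'
from h import *
for n in("scene","top"):
    c=read_camera(n);cv2.imwrite(f"pics/{n}0.png",c["img"])
    for l in("lid","lid_top","lid_tab","jar","jar_rim","small_lid","closed_jar_a","cassette","rack"):
        z={"lid_top":.0165,"lid_tab":.014,"jar_rim":.084,"jar":.008,"closed_jar_a":.008}.get(l,0)
        for r in place_of(n,l)[:7]: print(n,l,np.round(r["at"],1),round(r["conf"],2),np.round(onz(c,r["at"],z),3)[:2])
E
```

```text
scene lid [153.9 175.8] 0.81 [ 0.328 -0.305]
scene lid [184.8 160.2] 0.74 [ 0.423 -0.344]
scene lid [226.4 164.1] 0.64 [ 0.546 -0.333]
scene lid [174.  198.5] 0.61 [ 0.401 -0.248]
scene lid [178.3 115. ] 0.57 [ 0.387 -0.458]
scene lid [225.  283.1] 0.51 [ 0.579 -0.052]
scene lid [193.9 338.8] 0.42 [0.509 0.096]
scene lid_top [182.3 158.2] 0.88 [ 0.426 -0.345]
scene lid_top [228.3 164.6] 0.72 [ 0.561 -0.328]
scene lid_top [175.6 114.2] 0.72 [ 0.391 -0.455]
scene lid_top [169.5 202.9] 0.62 [ 0.401 -0.234]
scene lid_top [146.7 175.9] 0.59 [ 0.318 -0.302]
scene lid_tab [213.9 167.6] 0.91 [ 0.521 -0.322]
scene lid_tab [193.7 161.2] 0.8 [ 0.46  -0.338]
scene lid_tab [137.4 184.6] 0.66 [ 0.287 -0.279]
scene lid_tab [181.8 205.9] 0.6 [ 0.439 -0.228]
scene lid_tab [184.1 107.5] 0.57 [ 0.414 -0.47 ]
scene jar [224.7 282.6] 0.9 [ 0.583 -0.053]
scene jar_rim [206.9 286. ] 0.82 [ 0.582 -0.044]
scene small_lid [226.4 285.4] 0.38 [ 0.583 -0.047]
scene closed_jar_a [210.6 313.9] 0.9 [0.554 0.026]
scene closed_jar_a [195.1 341.1] 0.71 [0.518 0.099]
scene cassette [291.4 264.2] 0.77 [ 0.74  -0.113]
sc
[... 472 characters left out ...]
398 -0.253]
top lid_top [261.7 414.5] 0.58 [ 0.387 -0.448]
top lid_tab [250.1 419.8] 0.88 [ 0.419 -0.466]
top lid_tab [291.  352.6] 0.8 [ 0.309 -0.272]
top lid_tab [234.2 364.9] 0.74 [ 0.465 -0.311]
top lid_tab [214.7 369.7] 0.52 [ 0.52  -0.327]
top lid_tab [244.8 335. ] 0.51 [ 0.436 -0.226]
top jar [194.6 269. ] 0.63 [ 0.578 -0.044]
top jar [203.4 246.3] 0.3 [0.553 0.02 ]
top jar_rim [184. 270.] 0.71 [ 0.592 -0.047]
top small_lid [238.7 150.4] 0.57 [0.453 0.291]
top closed_jar_a [202.8 245.4] 0.86 [0.555 0.023]
top closed_jar_a [212.  215.2] 0.66 [0.529 0.107]
top cassette [140.1 290.7] 0.6 [ 0.742 -0.107]
top rack [205.5 247.4] 0.83 [0.548 0.018]
top rack [139.2 294. ] 0.69 [ 0.745 -0.116]
```

View pics/top0.png

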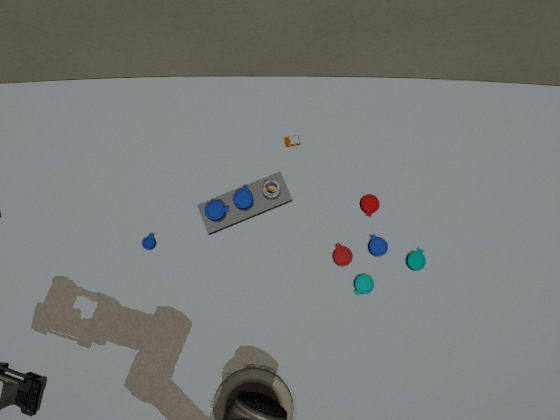

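Candidates (top view): blue (246,378), small blue (241,149), red (204,370) and (255,343), turquoise (261,416) and (284,364). The large blue one fits: right colour and the larger of the two blue lids. I'll confirm in a crop with both at the same scale.

Run:
```python
import cv2,numpy as np
i=cv2.imread("pics/top0.png");a=i[196:296,325:445];b=i[190:290,90:190]
cv2.imwrite("pics/crop.png",cv2.resize(np.hstack([a,b]),None,fx=3.5,fy=3.5,interpolation=cv2.INTER_CUBIC))
```

```text
(no output)
```

View pics/crop.png

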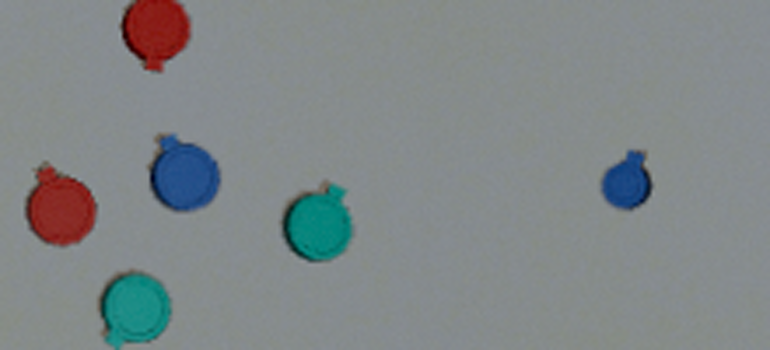

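```bash
python3 -m inch '[[[-60,-15,0,0.18],[-60,-15,0,0.18],[-60,-15,0,0.18],[-50,-40,0,0.18],[-10,-60,0,0.18]]]' -0.45 && python3 -c "
from h import *;s=observe();print(s['time'],s['qpos'])"
```

```text
time: 1.72
tool_pos: [0.2337, 0.2908, 0.2046]
tool_rot: [3.141, 0.0, 1.994]
contact_force: [-0.4, 0.3, 0.4]
opening: 0.0666
1.725 [ 6.88111274e-01  5.84723480e-02  1.89122371e+00 -5.97379664e-04
  1.19133378e+00  2.64952346e-01]
```

The crop shows the larger blue lid at crop (177,185) with its tab up-left (azimuth about 25°). The small lid at (625,185) is clearly smaller, so the lid is confirmed.

```bash
cat >> h.py <<'E'
def plan(way,tyaw):
    "way: list of (xyz, nrows); prints rows towards them with even turn, in tool axes"
    s=observe();p=np.array(s["tool_pos"]);yaw=s["tool_rot"][2];N=sum(n for _,n in way)
    dy=(tyaw-yaw+np.pi)%(2*np.pi)-np.pi
    out=[]
    for t,n in way:
        st=(np.array(t)-p)/n;p=np.array(t)
        for _ in range(n):
            out.append(np.r_[R.from_euler('xyz',[np.pi,0,yaw]).inv().apply(st)*1000,-dy/N]);yaw+=dy/N
    print([[round(v,1) for v in o[:3]]+[round(o[3],3)] for o in out])
E
python3 -c "
from h import *
plan([((.42,.02,.205),6),((.425,-.345,.205),7)],.4)"
```

```text
[[np.float64(-53.9), np.float64(9.8), np.float64(-0.1), np.float64(0.123)], [np.float64(-52.3), np.float64(16.3), np.float64(-0.1), np.float64(0.123)], [np.float64(-49.9), np.float64(22.6), np.float64(-0.1), np.float64(0.123)], [np.float64(-46.8), np.float64(28.5), np.float64(-0.1), np.float64(0.123)], [np.float64(-43.0), np.float64(34.0), np.float64(-0.1), np.float64(0.123)], [np.float64(-38.5), np.float64(39.0), np.float64(-0.1), np.float64(0.123)], [np.float64(-49.4), np.float64(16.7), np.float64(0.0), np.float64(0.123)], [np.float64(-47.0), np.float64(22.6), np.float64(0.0), np.float64(0.123)], [np.float64(-43.9), np.float64(28.2), np.float64(0.0), np.float64(0.123)], [np.float64(-40.1), np.float64(33.4), np.float64(0.0), np.float64(0.123)], [np.float64(-35.7), np.float64(38.0), np.float64(0.0), np.float64(0.123)], [np.float64(-30.8), np.float64(42.1), np.float64(0.0), np.float64(0.123)], [np.float64(-25.4), np.float64(45.5), np.float64(0.0), np.float64(0.123)]]
```

```bash
python3 -m inch '[[[-54,10,0,0.123],[-52,16,0,0.123],[-50,23,0,0.123],[-47,28,0,0.123],[-43,34,0,0.123],[-39,39,0,0.123],[-49,17,0,0.123]]]' && python3 -m inch '[[[-47,23,0,0.123],[-44,28,0,0.123],[-40,33,0,0.123],[-36,38,0,0.123],[-31,42,0,0.123],[-25,45,0,0.123],[0,0,0,0],[0,0,0,0]]]'
python3 - <<'E'
from h import *
s=observe();T=pose(s);c=read_camera("wrist");T=T@np.array(c["T_tool_cam"]);cv2.imwrite("pics/w1.png",c["img"])
print(np.round(T,3).tolist())
for l,z in(("lid",0),("lid_top",.0165),("lid_tab",.014)):
    for r in place_of("wrist",l): print(l,np.round(r["at"],1),round(r["conf"],2),np.round(onz(c,r["at"],z,T),4)[:2])
hsv=cv2.cvtColor(c["img"],cv2.COLOR_BGR2HSV);m=cv2.inRange(hsv,(105,120,40),(130,255,255))
for k in cv2.findContours(m,0,1)[0]:
    if cv2.contourArea(k)>300:
        M=cv2.moments(k);e=cv2.minEnclosingCircle(k);print(cv2.contourArea(k),M["m01"]/M["m00"],M["m10"]/M["m00"],e)
E
```

```text
time: 2.6
tool_pos: [0.4239, -0.0306, 0.2048]
tool_rot: [3.141, -0.0, 1.14]
contact_force: [0.1, 0.1, 0.3]
opening: 0.0666
time: 3.6
tool_pos: [0.4281, -0.3404, 0.2044]
tool_rot: [-3.14, -0.0, 0.406]
contact_force: [0.4, 1.4, 0.1]
opening: 0.0662
[[0.394, -0.887, -0.239, 0.492], [-0.919, -0.38, -0.102, -0.313], [-0.0, 0.26, -0.966, 0.384], [0.0, 0.0, 0.0, 1.0]]
lid [237.  222.3] 0.94 [ 0.3343 -0.3039]
lid [236.9 343.8] 0.8 [ 0.3959 -0.4474]
lid [169.  199.1] 0.64 [ 0.4052 -0.2469]
lid [ 79.2 305.9] 0.64 [ 0.5499 -0.3238]
lid [181.7 282.2] 0.59 [ 0.4306 -0.346 ]
lid_top [181. 284.] 0.97 [ 0.4348 -0.3462]
lid_top [241.8 217.2] 0.9 [ 0.3326 -0.3007]
lid_top [247.5 346.3] 0.89 [ 0.3887 -0.4508]
lid_top [172.  194.7] 0.82 [ 0.4036 -0.2461]
lid_top [ 74.3 312.5] 0.62 [ 0.5548 -0.3278]
lid_tab [140.9 193.5] 0.89 [ 0.4364 -0.2323]
lid_tab [152.5 282.2] 0.81 [ 0.4641 -0.3312]
lid_tab [104.6 296.3] 0.7 [ 0.519  -0.3246]
lid_tab [227.9 370.6] 0.63 [ 0.423  -0.4678]
1564.5 181.2837967401726 282.2835836795568 ((281.8443603515625, 178.66555786132812), 25.99991226196289)
```

View pics/w1.png

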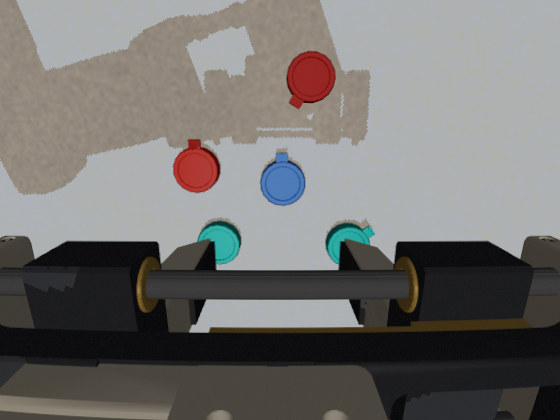

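Wrist view: the lid is at about (182,283) and its tab points straight up in the image, so it already lies along tool x. Next I descend and check again.

```bash
python3 -m inch '[[[1,7,45,0],[1,0,55,0],[0,0,0,0],[0,0,0,0]]]'
python3 - <<'E'
from h import *
s=observe();T=pose(s);c=read_camera("wrist");T=T@np.array(c["T_tool_cam"]);cv2.imwrite("pics/w2.png",c["img"])
print(s["tool_pos"],s["tool_rot"])
for l,z in(("lid",0),("lid_top",.0165),("lid_tab",.014)):
    for r in place_of("wrist",l)[:3]:
        w=onz(c,r["at"],z,T); print(l,np.round(r["at"],1),round(r["conf"],2),np.round(w,4)[:2],np.round((pose(s)[:3,:3].T@(w-s["tool_pos"]))*1000,1))
E
```

```text
time: 4.3
tool_pos: [0.4339, -0.347, 0.1068]
tool_rot: [3.139, -0.001, 0.407]
contact_force: [-0.8, -0.5, 0.1]
opening: 0.0671
[ 0.43393607 -0.34701654  0.10679143] [ 3.13916821e+00 -1.01749517e-03  4.06584480e-01]
lid [185.8 165.4] 0.83 [ 0.4065 -0.2472] [  14.2 -102.8  106.6]
lid [ 66.6 310.4] 0.59 [ 0.5519 -0.3273] [116.   28.3 107. ]
lid [204.7 272.7] 0.56 [ 0.4288 -0.3451] [ -4.   -4.1 106.8]
lid_top [191.1 157. ] 0.95 [ 0.4043 -0.2459] [  12.7 -104.8   90.1]
lid_top [207.9 278.2] 0.9 [ 0.432  -0.3492] [-2.7  1.  90.3]
lid_top [ 62.  313.6] 0.66 [ 0.5529 -0.3277] [116.8  29.1  90.5]
lid_tab [165.1 273.4] 0.93 [ 0.4646 -0.3307] [34.6 -3.1 92.8]
lid_tab [147.3 153.7] 0.7 [ 0.4387 -0.2309] [  50.3 -105.    92.6]
lid_tab [102.5 288.3] 0.7 [ 0.5167 -0.3218] [85.9  9.3 92.9]
```

View pics/w2.png

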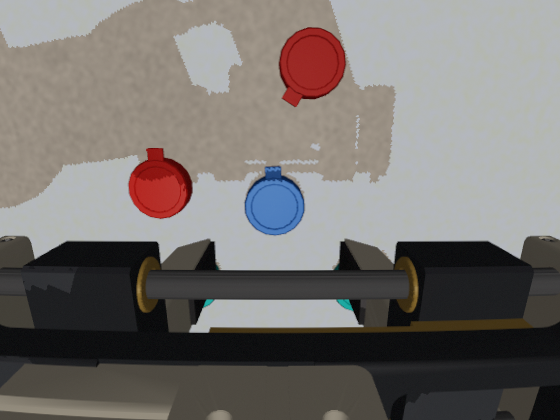

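```bash
python3 -m inch '[[[0,-2,40,0],[-0.5,0,35,0],[0,0,20,0],[0,0,6,0],[0,0,0,0]]]' && python3 -m inch '[[[0,0,0,0],[0,0,0,0],[0,0,0,0],[0,0,0,0]]]' 1 55
```

```text
time: 5.12
tool_pos: [0.4321, -0.3454, 0.0045]
tool_rot: [3.141, -0.0, 0.406]
contact_force: [0.7, -0.6, -0.6]
opening: 0.0666
time: 5.62
tool_pos: [0.4318, -0.345, 0.004]
tool_rot: [3.141, -0.0, 0.406]
contact_force: [0.7, -0.1, 0.4]
opening: 0.0312
```

The opening is 31 mm, less than the lid's 54 mm, so the grasp failed. I'll stop and look.

Run:
```python
from h import *
c=read_camera("wrist");cv2.imwrite("pics/w3.png",c["img"]);t=read_camera("scene")["img"];cv2.imwrite("pics/s3.png",cv2.resize(t[100:260,80:260],None,fx=4,fy=3.6)); print(observe()["opening"],np.array(c["T_tool_cam"]).round(3).tolist())
```

```text
0.02282874258134818 [[-0.001, -0.966, -0.26, 0.069], [1.0, -0.002, 0.0, -0.0], [-0.001, -0.26, 0.966, -0.179], [0.0, 0.0, 0.0, 1.0]]
```

View pics/w3.png

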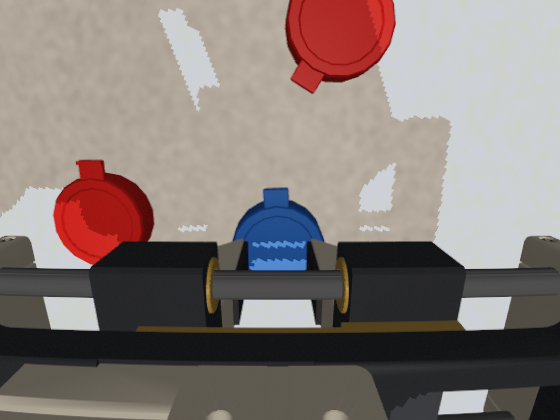

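The tips now overlap the lid's disc, so it isn't clear where the lid is relative to the fingers. The scene crop should settle it.

View pics/s3.png

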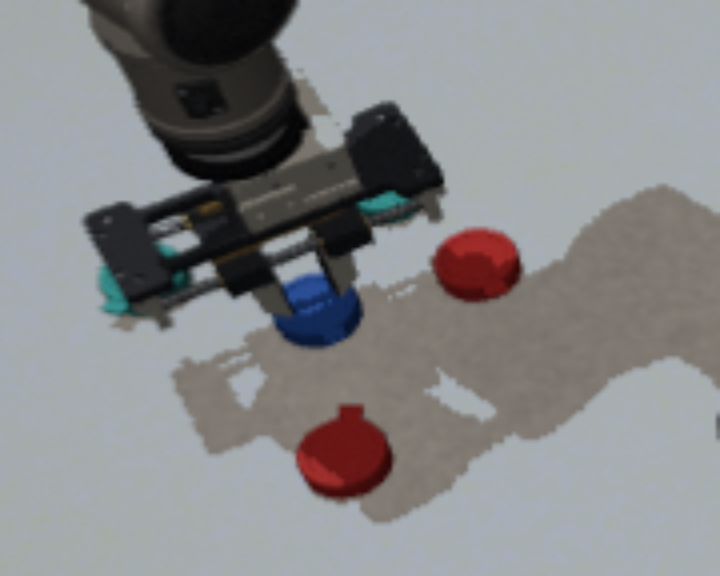

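Run:
```python
from h import *
s=observe();T=pose(s);c=read_camera("wrist");Tc=T@np.array(c["T_tool_cam"])
print(s["opening"],s["contact_force"],c["fx"],c["cx"],c["cy"])
for l,z in(("lid",0),("lid_top",.0165),("lid_tab",.014)):
    for r in place_of("wrist",l)[:4]:
        w=onz(c,r["at"],z,Tc); print(l,np.round(r["at"],1),round(r["conf"],2),np.round(w,4)[:2],np.round((T[:3,:3].T@(w-s["tool_pos"]))*1000,1))
for rc in [(207,277),(245,237),(245,322),(188,277)]:
    w=onz(c,rc,.0165,Tc); print(rc,np.round((T[:3,:3].T@(w-s["tool_pos"]))*1000,1))
```

```text
0.02282874258134818 [-0.22602706  0.33169088  1.07530313] 317.43037976450466 276.9696776266422 208.8041216192701
lid [217.2 111.6] 0.79 [ 0.4052 -0.2462] [  14.6 -101.2    3.8]
lid [240.4 273.9] 0.65 [ 0.4306 -0.3432] [-0.3 -2.   3.8]
lid [ 30.7 332.1] 0.65 [ 0.5508 -0.3255] [117.2  29.1   3.8]
lid_top [224.8  99. ] 0.81 [ 0.406 -0.247] [  15.1 -100.1  -12.7]
lid_top [ 19.5 343.5] 0.77 [ 0.5526 -0.3276] [117.9  31.8 -12.7]
lid_top [251.3 280.8] 0.75 [ 0.4319 -0.347 ] [ -0.6   2.  -12.7]
lid_tab [ 84.7 300.6] 0.96 [ 0.5174 -0.321 ] [ 88.2  11.9 -10.2]
lid_tab [160.5  89.9] 0.94 [ 0.4383 -0.2318] [  50.8 -101.3  -10.2]
lid_tab [187.2 276.4] 0.56 [ 0.4643 -0.3305] [ 35.7  -0.4 -10.2]
(207, 277) [ 25.2  -0.1 -12.7]
(245, 237) [  3.2 -22.6 -12.7]
(245, 322) [  3.1  25.1 -12.7]
(188, 277) [ 35.7  -0.1 -12.7]
```

```bash
python3 -m inch '[[[0,0,0,0],[0,0,0,0]]]'
python3 - <<'E'
from h import *
s=observe();print(s["opening"],s["qvel"])
w=read_camera("wrist")["img"][150:340,180:380];t=read_camera("scene")["img"][150:200,130:190]
cv2.imwrite("pics/c4.png",np.hstack([cv2.resize(w,(400,380),interpolation=3),cv2.resize(t,(400,380),interpolation=cv2.INTER_CUBIC)]))
E
```

```text
time: 6.18
tool_pos: [0.4317, -0.3449, 0.0037]
tool_rot: [-3.141, -0.0, 0.406]
contact_force: [0.1, -0.2, -0.4]
opening: 0.0002
0.00023962148263897067 [-0.0017995   0.00055605 -0.00118449 -0.00117537  0.00226698  0.00012151]
```

View pics/c4.png

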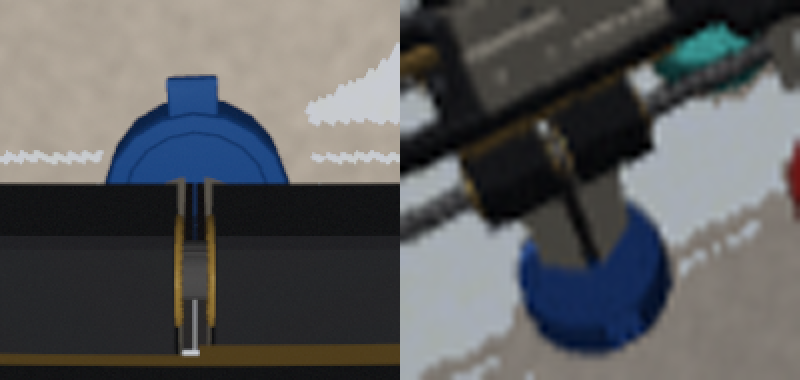

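The fingers closed fully with no stall at 54 mm, so they never touched the lid. The tips seem to be above its top although the reported z is 4 mm. I'll raise the closed fingers and compare the drawn tip with the projected TCP.

```bash
python3 -m inch '[[[0,0,-30,0],[0,0,-40,0],[0,0,0,0],[0,0,0,0]]]'
python3 - <<'E'
from h import *
s=observe();T=pose(s)
def proj(c,w):
    Rm=R.from_euler("xyz",c["rotation"]).as_matrix();p=Rm.T@(np.array(w)-c["eye"]);K=np.array([[c["fx"],0,c["cx"]],[0,c["fy"],c["cy"]],[0,0,1.]])
    return cv2.projectPoints(p[None],np.zeros(3),np.zeros(3),K,np.array([c["k1"],0,0,0,0.]))[0][0,0]
ims=[]
for n in("scene","top"):
    c=read_camera(n);u=proj(c,s["tool_pos"]);u2=proj(c,s["tool_pos"]+np.array([0,0,.0188]));print(n,u,u2)
    for l,z in(("lid",0),("lid_top",.0165)):
        for r in place_of(n,l):
            w=onz(c,r["at"],z)
            if np.hypot(*(w[:2]-[.43,-.345]))<.04: print(l,np.round(r["at"],1),round(r["conf"],2),w.round(4))
    x,y=[int(round(v)) for v in u];k=8;x0,y0=x-25,y-25
    im=cv2.resize(c["img"][y0:y0+50,x0:x0+50],None,fx=k,fy=k,interpolation=cv2.INTER_CUBIC)
    for q,col in((u,(0,255,255)),(u2,(0,255,0))): cv2.circle(im,(int((q[0]-x0+.5)*k),int((q[1]-y0+.5)*k)),4,col,1)
    ims.append(im)
cv2.imwrite("pics/c5.png",np.hstack(ims))
E
```

```text
time: 6.78
tool_pos: [0.4314, -0.3446, 0.0733]
tool_rot: [-3.141, 0.0, 0.406]
contact_force: [0.1, -0.3, -0.0]
opening: 0.0003
scene [152.64880876 170.15507135] [150.62555945 165.35003624]
lid [186.1 160.5] 0.7 [ 0.4267 -0.3435  0.    ]
lid_top [183.1 157.7] 0.56 [ 0.4287 -0.3464  0.0165]
top [382.80468824 244.64050152] [384.70747846 244.12727073]
```

View pics/c5.png

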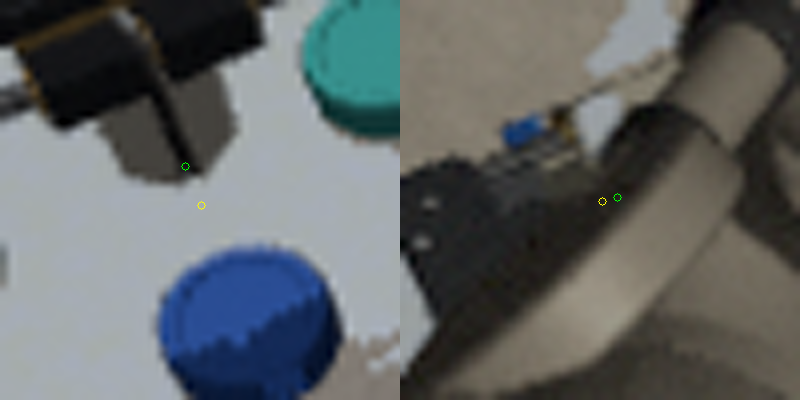

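The drawn finger ends are about 19–27 mm above the projected reported TCP, so the real tips end higher than the reported value. I'll reopen and descend in steps, watching the force.

```bash
python3 -m inch '[[[-1,0,0,0],[0,0,0,0],[0,0,0,0],[0,0,0,0],[0,0,0,0],[0,0,0,0],[0,0,0,0],[0,0,0,0]]]' -0.45 && python3 -m inch '[[[0,0,40,0],[0,0,24,0],[0,0,9,0],[0,0,0,0],[0,0,0,0]]]'; python3 -m inch '[[[0,0,3,0],[0,0,0,0]]]';python3 -m inch '[[[0,0,3,0],[0,0,0,0]]]'
```

```text
time: 8.07
tool_pos: [0.4308, -0.3453, 0.0738]
tool_rot: [-3.142, -0.0, 0.406]
contact_force: [-0.0, 0.1, 0.4]
opening: 0.0661
time: 8.7
tool_pos: [0.4314, -0.3459, 0.0018]
tool_rot: [3.14, -0.001, 0.406]
contact_force: [-0.5, -0.3, 0.1]
opening: 0.0666
time: 8.95
tool_pos: [0.4308, -0.3454, -0.002]
tool_rot: [3.141, -0.0, 0.406]
contact_force: [-0.0, -0.5, 0.7]
opening: 0.066
time: 9.2
tool_pos: [0.4306, -0.3452, -0.0054]
tool_rot: [-3.141, 0.0, 0.406]
contact_force: [-0.6, -0.5, 0.6]
opening: 0.0665
```

The reported z is already below the bench with no contact, which confirms the offset.

```bash
for i in 1; do python3 -m inch '[[[0,0,3,0],[0,0,0,0]]]'; python3 -m inch '[[[0,0,3,0],[0,0,0,0]]]';python3 -m inch '[[[0,0,3,0],[0,0,0,0]]]';done
```

```text
time: 9.45
tool_pos: [0.4306, -0.3452, -0.0085]
tool_rot: [-3.141, 0.0, 0.406]
contact_force: [-0.2, -0.1, 0.5]
opening: 0.0667
time: 9.7
tool_pos: [0.4306, -0.3452, -0.0115]
tool_rot: [-3.141, 0.0, 0.406]
contact_force: [0.4, 0.9, 1.0]
opening: 0.0664
time: 9.95
tool_pos: [0.4306, -0.3452, -0.0145]
tool_rot: [-3.141, 0.0, 0.406]
contact_force: [0.5, 0.4, -0.0]
opening: 0.0666
```

```bash
python3 -m inch '[[[0,0,2,0],[0,0,0,0]]]'; python3 -m inch '[[[0,0,1.5,0],[0,0,0,0]]]';python3 -m inch '[[[0,0,1.5,0],[0,0,0,0]]]'
```

```text
time: 10.2
tool_pos: [0.4307, -0.3453, -0.0164]
tool_rot: [-3.141, 0.0, 0.406]
contact_force: [-0.3, -0.8, -0.0]
opening: 0.067
time: 10.45
tool_pos: [0.4307, -0.3453, -0.0178]
tool_rot: [-3.141, -0.0, 0.406]
contact_force: [-0.7, -0.1, -0.1]
opening: 0.0665
time: 10.7
tool_pos: [0.4307, -0.3452, -0.0193]
tool_rot: [-3.141, 0.0, 0.406]
contact_force: [-0.9, 0.6, -0.1]
opening: 0.0662
```

```bash
python3 -m inch '[[[0,0,1.5,0],[0,0,0,0]]]'; python3 -m inch '[[[0,0,0,0],[0,0,0,0],[0,0,0,0],[0,0,0,0],[0,0,0,0]]]' 1 55
```

```text
time: 10.95
tool_pos: [0.4307, -0.3452, -0.0209]
tool_rot: [-3.141, 0.0, 0.406]
contact_force: [0.3, 0.6, -0.2]
opening: 0.0668
time: 11.58
tool_pos: [0.4308, -0.3454, -0.0207]
tool_rot: [-3.142, -0.0, 0.406]
contact_force: [0.1, -0.0, -0.2]
opening: 0.0533
```

Gripped: the opening is 53.3 mm. I'll lift and carry the lid to a viewing pose short of the jar.

```bash
python3 -m inch '[[[0,0,-30,0],[0,0,-60,0],[0,0,-60,0],[0,0,-15,0],[0,0,0,0]]]'; python3 -c "
from h import *
np.set_printoptions(legacy='1.25')
plan([((.575,-.137,.145),7)],1.48)"
```

```text
time: 12.2
tool_pos: [0.4309, -0.3455, 0.1448]
tool_rot: [3.14, -0.001, 0.406]
contact_force: [-0.0, 0.3, -0.8]
opening: 0.0532
[[30.7, -19.2, -0.0, -0.153], [33.2, -14.3, -0.0, -0.153], [35.0, -9.1, -0.0, -0.153], [36.0, -3.6, -0.0, -0.153], [36.2, 1.9, -0.0, -0.153], [35.4, 7.4, -0.0, -0.153], [33.9, 12.8, -0.0, -0.153]]
```

```bash
python3 -m inch '[[[31,-19,0,-0.153],[33,-14,0,-0.153],[35,-9,0,-0.153],[36,-4,0,-0.153],[36,2,0,-0.153],[35,7,0,-0.153],[34,13,0,-0.153],[0,0,0,0],[0,0,0,0],[0,0,0,0]]]'
python3 - <<'E'
from h import *
s=observe();T=pose(s);c=read_camera("wrist");Tc=T@np.array(c["T_tool_cam"]);cv2.imwrite("pics/w6.png",c["img"])
print(s["contact_force"],c["cx"],c["cy"],c["k1"])
for l in("lid","lid_top","lid_tab","jar_rim","jar","closed_jar_a","rack"):
    for r in place_of("wrist",l)[:4]:
        z={"jar_rim":.084,"jar":.008,"closed_jar_a":.008}.get(l,.1)
        a=[(T[:3,:3].T@(onz(c,r["at"],z-b,Tc)-s["tool_pos"])*1000).round(1).tolist() for b in(0,.022)]
        print(l,np.round(r["at"],1),round(r["conf"],2),a)
E
```

```text
time: 13.45
tool_pos: [0.574, -0.1385, 0.1435]
tool_rot: [-3.14, -0.0, 1.475]
contact_force: [0.2, 0.5, -1.2]
opening: 0.0534
[ 0.1651149   0.47020675 -1.24574482] 276.9696776266422 208.8041216192701 -0.056971415886761426
lid [255.5 273.2] 0.6 [[-27.2, -3.6, 43.5], [-36.7, -3.9, 65.5]]
lid_top [267.3 277.2] 0.97 [[-37.0, -0.6, 43.5], [-47.5, -0.6, 65.5]]
lid_tab [193.3 275.2] 0.84 [[21.0, -1.9, 43.5], [16.2, -2.1, 65.5]]
jar_rim [ 96.1 279.1] 0.63 [[88.7, 0.9, 59.5], [90.4, 1.1, 81.5]]
jar [101.9 281.5] 0.69 [[89.5, 3.6, 135.5], [90.9, 3.9, 157.5]]
closed_jar_a [ 17.9 238.1] 0.82 [[162.9, -35.6, 135.6], [169.4, -38.0, 157.6]]
closed_jar_a [ 98.7 277.2] 0.55 [[92.4, -0.4, 135.5], [94.0, -0.4, 157.5]]
```

View pics/w6.png

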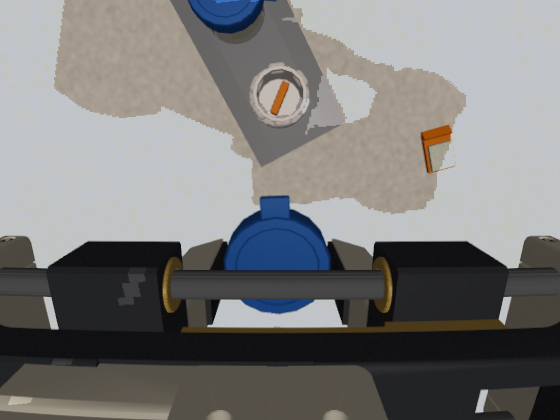

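Wrist view: the lid in hand is centred at about (260,277) and the open jar's neck at (96,279), about 88 mm ahead in tool x. I'll go closer and lower so the lid and rim are almost at the same level, then measure again.

```bash
python3 -m inch '[[[14,0.5,20,0],[14,0.5,25,0],[0,0,15,0],[0,0,0,0],[0,0,0,0]]]'
python3 - <<'E'
from h import *
s=observe();T=pose(s);c=read_camera("wrist");Tc=T@np.array(c["T_tool_cam"]);cv2.imwrite("pics/w7.png",c["img"])
for l in("lid_top","jar_rim","jar_lugs"):
    for r in place_of("wrist",l)[:3]:
        z={"jar_rim":.084,"jar_lugs":.076}.get(l,.1)
        a=[(T[:3,:3].T@(onz(c,r["at"],z-b,Tc)-s["tool_pos"])*1000).round(1).tolist() for b in(0,.009,.02)]
        print(l,np.round(r["at"],1),round(r["conf"],2),a)
im=c["img"][40:340,160:400];cv2.imwrite("pics/w7c.png",cv2.resize(im,None,fx=2,fy=2,interpolation=cv2.INTER_CUBIC))
E
```

```text
time: 14.48
tool_pos: [0.579, -0.1107, 0.0851]
tool_rot: [3.14, 0.0, 1.476]
contact_force: [-0.9, -1.0, 0.0]
opening: 0.0534
lid_top [267.8 280.3] 0.64 [[-9.4, 1.2, -14.9], [-13.7, 1.3, -5.9], [-19.0, 1.4, 5.1]]
jar_rim [139.4 277.4] 0.65 [[60.9, -0.3, 1.1], [60.5, -0.3, 10.1], [60.0, -0.3, 21.1]]
jar_lugs [135.2 278.3] 0.9 [[62.9, 0.2, 9.1], [62.6, 0.2, 18.1], [62.2, 0.2, 29.1]]
jar_lugs [139.8 276.9] 0.3 [[60.3, -0.6, 9.1], [59.9, -0.6, 18.1], [59.3, -0.7, 29.1]]
```

View pics/w7c.png

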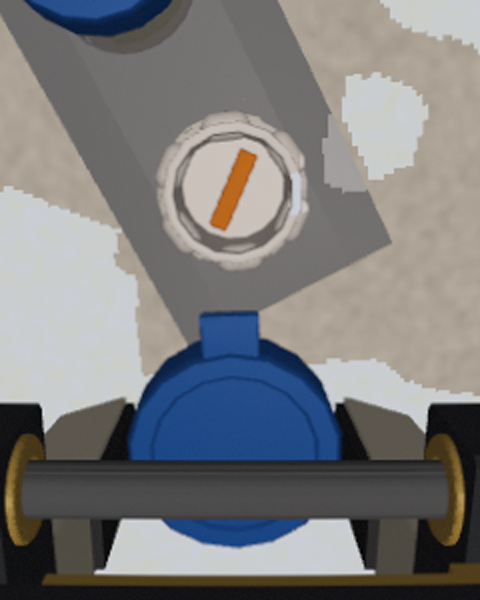

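Crop of the wrist view: the neck centre is at full-frame pixel (136,277.5) and the lid top's centre at about (268,277.7). The remaining shift is about 64 mm in tool x and 0 in y. From here the force tells me about the fit. With good alignment, first contact should come at reported z of about 0.059 (lid on the lugs). Contact at 0.063 would mean it is on the rim and misaligned.

```bash
python3 -m inch '[[[20,0,0,0],[25,0,0,0],[19,0,0,0],[0,0,0,0],[0,0,15,0],[0,0,0,0],[0,0,0,0]]]'; python3 -m inch '[[[0,0,2,0],[0,0,0,0]]]'; python3 -m inch '[[[0,0,2,0],[0,0,0,0]]]'; python3 -m inch '[[[0,0,1,0],[0,0,0,0]]]'
```

```text
time: 15.55
tool_pos: [0.5843, -0.0468, 0.0689]
tool_rot: [-3.141, -0.0, 1.476]
contact_force: [0.4, -0.5, -1.8]
opening: 0.0529
time: 15.8
tool_pos: [0.5845, -0.0464, 0.0673]
tool_rot: [3.142, -0.0, 1.476]
contact_force: [-0.2, 0.4, -0.2]
opening: 0.0534
time: 16.05
tool_pos: [0.5844, -0.0462, 0.0652]
tool_rot: [-3.141, -0.0, 1.477]
contact_force: [0.8, 0.3, -0.0]
opening: 0.0531
time: 16.3
tool_pos: [0.5844, -0.0462, 0.0642]
tool_rot: [-3.142, -0.0, 1.477]
contact_force: [0.8, 0.3, -0.4]
opening: 0.0535
```

```bash
for i in 1; do python3 -m inch '[[[0,0,1,0],[0,0,0,0]]]'; python3 -m inch '[[[0,0,1,0],[0,0,0,0]]]'; python3 -m inch '[[[0,0,1,0],[0,0,0,0]]]'; python3 -m inch '[[[0,0,1,0],[0,0,0,0]]]';done
```

```text
time: 16.55
tool_pos: [0.5845, -0.0462, 0.0633]
tool_rot: [3.141, -0.0, 1.477]
contact_force: [-1.2, -0.4, 0.2]
opening: 0.0534
time: 16.8
tool_pos: [0.5847, -0.0463, 0.063]
tool_rot: [3.141, 0.0, 1.477]
contact_force: [-1.8, 0.8, 5.4]
opening: 0.0531
time: 17.05
tool_pos: [0.585, -0.0464, 0.0627]
tool_rot: [3.14, 0.0, 1.477]
contact_force: [-2.4, -0.0, 8.4]
opening: 0.0534
time: 17.3
tool_pos: [0.5852, -0.0466, 0.0624]
tool_rot: [3.139, 0.001, 1.477]
contact_force: [-2.1, 0.3, 12.6]
opening: 0.0528
```

Contact came at 0.0632, which is rim level, so the lid is slightly off centre. The moment should show on which side it touches.

```bash
python3 - <<'E'
from h import *
s=observe();print(s["contact_force"],s["torque"],s["tool_pos"])
t=[]
for _ in range(4):
    read_camera("wrist");s=observe();t.append(np.r_[s["contact_force"],s["torque"]])
m=np.mean(t,0);print(m.round(2), "contact xy about ref (mm):",-m[4]/m[2]*1e3,m[3]/m[2]*1e3)
s1=observe();T=pose(s1);c=read_camera("wrist")
for l in("lid_top","lid_tab"):
    for r in place_of("wrist",l)[:2]: print(l,r)
E
python3 -m inch '[[[0,0,-5,0],[0,0,0,0],[0,0,0,0]]]'
python3 - <<'E'
from h import *
t=[]
for _ in range(4):
    read_camera("wrist");s=observe();t.append(np.r_[s["contact_force"],s["torque"]])
print(np.mean(t,0).round(2),s["tool_pos"])
for n in("scene","top"):
    c=read_camera(n)
    for l,z in(("lid_top",.104),("jar_rim",.084),("jar",.008)):
        for r in place_of(n,l)[:6]:
            w=onz(c,r["at"],z)
            if np.hypot(*(w[:2]-[.585,-.047]))<.05: print(n,l,np.round(r["at"],1),round(r["conf"],2),w.round(4)[:2])
E
```

```text
[-2.09821013  0.27640867 12.57263486] [-0.33166928  0.72202382 -0.02939949] [ 0.58524653 -0.04661627  0.0623933 ]
[-3.28  0.1  12.48 -0.31  0.7  -0.06] contact xy about ref (mm): -56.368156334371434 -25.177121767442745
lid_top {'at': [269.8, 279.6], 'conf': 0.75}
lid_top {'at': [255.9, 276.7], 'conf': 0.59}
lid_tab {'at': [191.0, 274.9], 'conf': 0.86}
time: 18.02
tool_pos: [0.5843, -0.0462, 0.0649]
tool_rot: [-3.141, -0.0, 1.477]
contact_force: [0.1, -0.2, 0.1]
opening: 0.0533
[-0.74  0.08 -0.09 -0.12  0.06  0.01] [ 0.58433144 -0.04617451  0.06497453]
scene lid_top [201.4 286.3] 0.6 [ 0.5804 -0.0428]
scene jar [224.8 282.2] 0.5 [ 0.5827 -0.0542]
```

The load change puts the contact point at about (-11,-15) mm from the axis, on the rim circle, so the jar lies towards -x,-y of the lid. I shift about 1.7 mm that way and probe again.

```bash
cat > f.py <<'E'
from h import *
t=[]
for _ in range(3):
    read_camera("wrist");s=observe();t.append(np.r_[s["contact_force"],s["torque"]])
m=np.mean(t,0)-[-.7,0,0,-.12,.06,.01];print(m.round(2),np.round(s["tool_pos"],4),s["time"], "r mm",((-.2*m[0]-m[4])/m[2]*1e3).round(1),((m[3]-.2*m[1])/m[2]*1e3).round(1))
E
python3 -m inch '[[[-1.3,-1.1,0,0],[0,0,1.5,0],[0,0,0,0]]]';python3 -m inch '[[[0,0,1,0],[0,0,0,0]]]';python3 -m inch '[[[0,0,1,0],[0,0,0,0]]]'; python3 f.py
```

```text
time: 19.0
tool_pos: [0.5831, -0.0474, 0.0637]
tool_rot: [-3.141, -0.0, 1.477]
contact_force: [-1.0, 0.4, 0.6]
opening: 0.0529
time: 19.25
tool_pos: [0.5834, -0.0474, 0.063]
tool_rot: [3.141, -0.0, 1.477]
contact_force: [-0.1, -0.0, 1.4]
opening: 0.0532
time: 19.5
tool_pos: [0.5837, -0.0475, 0.0625]
tool_rot: [3.14, 0.0, 1.477]
contact_force: [-0.1, 0.0, 6.0]
opening: 0.053
[-0.36  0.27  5.04 -0.09  0.12 -0.03] [ 0.5837 -0.0475  0.0625] 19.65 r mm -9.7 -29.3
```

```bash
python3 -m inch '[[[0,0,-2,0],[-1.3,-0.4,0,0],[0,0,1.5,0],[0,0,0,0]]]';python3 -m inch '[[[0,0,1,0],[0,0,0,0]]]';python3 -m inch '[[[0,0,1,0],[0,0,0,0]]]'; python3 f.py
```

```text
time: 20.15
tool_pos: [0.583, -0.0488, 0.0625]
tool_rot: [3.141, 0.0, 1.477]
contact_force: [-0.5, -0.8, 3.6]
opening: 0.0529
time: 20.4
tool_pos: [0.5828, -0.0487, 0.061]
tool_rot: [-3.142, -0.0, 1.477]
contact_force: [0.3, 0.1, 0.0]
opening: 0.0528
time: 20.65
tool_pos: [0.5826, -0.0486, 0.06]
tool_rot: [-3.141, -0.0, 1.477]
contact_force: [0.9, -0.7, -0.2]
opening: 0.0533
[ 1.75 -0.24  0.11 -0.04 -0.12 -0.02] [ 0.5826 -0.0486  0.0601] 20.8 r mm -2135.0 123.2
```

The lid has dropped over the rim (z 0.060, no force). Next I press onto the lugs.

```bash
python3 -m inch '[[[0,0,1,0],[0,0,0,0]]]';python3 -m inch '[[[0,0,1,0],[0,0,0,0]]]';python3 -m inch '[[[0,0,1,0],[0,0,0,0]]]'; python3 f.py
```

```text
time: 21.05
tool_pos: [0.5827, -0.0486, 0.0593]
tool_rot: [3.142, -0.0, 1.477]
contact_force: [1.0, 0.2, 0.2]
opening: 0.0532
time: 21.3
tool_pos: [0.5833, -0.0488, 0.0587]
tool_rot: [3.14, 0.0, 1.477]
contact_force: [1.5, -1.4, 2.5]
opening: 0.053
time: 21.55
tool_pos: [0.5836, -0.0489, 0.058]
tool_rot: [3.139, 0.0, 1.477]
contact_force: [2.3, -0.5, 4.9]
opening: 0.0531
[ 3.31 -0.41  4.85 -0.16 -0.54 -0.04] [ 0.5836 -0.0488  0.058 ] 21.7 r mm -25.5 -15.3
```

```bash
python3 -m inch '[[[0,0.6,0,0],[0,0,1.5,0],[0,0,0,0]]]';python3 f.py; python3 -m inch '[[[0,0,1.5,0],[0,0,0,0]]]'; python3 f.py
```

```text
time: 22.08
tool_pos: [0.5842, -0.049, 0.0569]
tool_rot: [3.139, 0.0, 1.477]
contact_force: [1.7, -1.7, 7.8]
opening: 0.0531
[ 2.79 -0.63  8.15 -0.15 -0.28 -0.02] [ 0.5842 -0.049   0.0569] 22.225 r mm -33.9 -3.5
time: 22.48
tool_pos: [0.5843, -0.0491, 0.0555]
tool_rot: [3.139, 0.001, 1.477]
contact_force: [1.7, -1.6, 7.7]
opening: 0.0533
[ 2.58 -1.49  7.27 -0.23 -0.33  0.  ] [ 0.5842 -0.0491  0.0553] 22.625 r mm -25.4 9.2
```

```bash
python3 -m inch '[[[0,0,1.5,0],[0,0,0,0]]]'; python3 -m inch '[[[0,0,1.5,0],[0,0,0,0]]]'; python3 -m inch '[[[0,0,1.5,0],[0,0,0,0]]]'; python3 f.py
```

```text
time: 22.88
tool_pos: [0.5819, -0.0483, 0.0517]
tool_rot: [-3.138, -0.001, 1.477]
contact_force: [0.2, -0.4, -1.6]
opening: 0.0529
time: 23.12
tool_pos: [0.5829, -0.0485, 0.0508]
tool_rot: [-3.14, -0.0, 1.477]
contact_force: [-0.0, 0.1, -2.1]
opening: 0.0529
time: 23.38
tool_pos: [0.5836, -0.0488, 0.05]
tool_rot: [3.141, 0.0, 1.477]
contact_force: [0.6, -0.6, 0.7]
opening: 0.0531
[ 1.57 -0.35  1.09 -0.06 -0.16 -0.  ] [ 0.5836 -0.0488  0.05  ] 23.525 r mm -142.3 11.3
```

Snapped at about 0.052, and it was being pulled up for a moment (jar hop). Contact with the floor should come near 0.0498, so I press on to about 10 N.

```bash
python3 -m inch '[[[0,0,1,0],[0,0,0,0]]]'; python3 -m inch '[[[0,0,1,0],[0,0,0,0]]]'; python3 -m inch '[[[0,0,0.7,0],[0,0,0,0]]]'; python3 f.py
```

```text
time: 23.78
tool_pos: [0.584, -0.049, 0.0498]
tool_rot: [3.14, 0.0, 1.477]
contact_force: [0.3, -1.6, 4.9]
opening: 0.0531
time: 24.02
tool_pos: [0.5841, -0.0491, 0.0497]
tool_rot: [3.139, 0.001, 1.477]
contact_force: [-1.2, -1.1, 12.9]
opening: 0.0533
time: 24.28
tool_pos: [0.5842, -0.0491, 0.0497]
tool_rot: [3.139, 0.001, 1.477]
contact_force: [-3.9, 0.8, 16.3]
opening: 0.0535
[-2.4  -0.93 16.48 -0.05  0.69 -0.03] [ 0.5842 -0.0491  0.0497] 24.425 r mm -12.9 8.2
```

At 16 N it doesn't move (z 0.0497, predicted home 0.0498). I'll back off to about 10 N and take a last look.

```bash
python3 -m inch '[[[0,0,-0.9,0],[0,0,0,0],[0,0,0,0]]]'; python3 f.py
python3 - <<'E'
from h import *
a=read_camera("scene")["img"][140:310,240:440];b=read_camera("wrist")["img"]
cv2.imwrite("pics/end.png",np.hstack([cv2.resize(a,(400,340),interpolation=cv2.INTER_CUBIC),cv2.resize(b,(400,340))]))
E
```

```text
time: 24.8
tool_pos: [0.5842, -0.0491, 0.0497]
tool_rot: [3.139, 0.001, 1.477]
contact_force: [-1.0, -0.9, 11.6]
opening: 0.0533
[-1.400e-01 -6.800e-01  1.107e+01 -1.000e-01  2.700e-01 -1.000e-02] [ 0.5841 -0.0491  0.0497] 24.95 r mm -22.0 2.8
```

View pics/end.png

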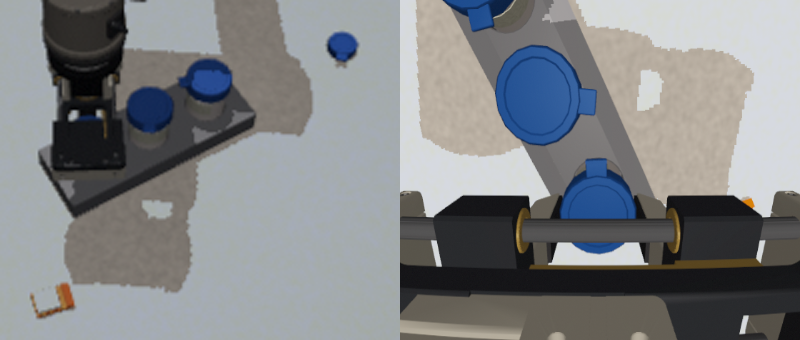

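The picture shows the lid on the jar in its well, still gripped. The neighbouring jars, small lid and cassette look undisturbed. One slight trim, then I hand in.

```bash
python3 -m inch '[[[0,0,-0.15,0],[0,0,0,0],[0,0,0,0]]]'; python3 f.py; python3 -c "
from h import *
print(hand_in())"
```

```text
time: 25.42
tool_pos: [0.5841, -0.0491, 0.0497]
tool_rot: [3.139, 0.001, 1.477]
contact_force: [0.0, -1.9, 8.6]
opening: 0.0528
[-0.62 -0.9  10.18 -0.11  0.21 -0.02] [ 0.5841 -0.0491  0.0497] 25.575 r mm -8.1 6.6
the job is handed in; nothing more can be done
None
```

The larger blue lid is snapped onto the open jar and pressed fully home. I handed the job in at about 25.6 s with the gripper still holding the lid and pushing down at about 10 N.

**Last checks**
- **Fully home:** the reported height stayed at 0.0497 m as I pressed up to 16 N; I had predicted 0.0498 m for a seated lid.
- **Push and grip:** the push averaged 10.2 N over the last readings, with a single noisy one at 8.6 N. The opening was 53 mm, which matches the lid.
- **Surroundings:** the last picture showed the closed jars, small lid and cassette apparently undisturbed. The gripper hid most of the closed jar from the scene camera, so I judged it mainly by height and force.

**What went wrong or disagreed**
- **First grasp:** the fingers shut on nothing above the lid. The real finger ends are about 20 mm higher than the reported tool height says. I reopened, went lower in small steps and got the grip.
- **First placing:** the lid touched the rim slightly off centre at up to about 13 N. I corrected this with two small sideways shifts guided by the measured forces, and a third once it was on the lugs.
- **Snap force:** I read about 8 N just before the click, the low end of the stated range. My readings were spaced apart, so the true peak may have been higher.

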